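Slide out the rack fan unit until it locks and open its fan hatch

TASK

The fan in the lower unit of the bench rack is due to be changed. Pull the unit out by its front handle until the blue lock button on its slide clicks up and holds it, then push the orange wing knob on its cover down and turn it a quarter turn anticlockwise, past its safety stop, so that the fan hatch springs open; leave it like that and do not disturb the other things lying about.

Things in the scene. Friction and masses are not known exactly. Their poses are not given: they have to be found in the camera images.
- rack: black bench rack, 270 mm deep, 254 mm wide, 170 mm high, fixed to the bench; origin on the bench under the middle of its front plane; x points to the rear (into the rack), y to its left as its axes run, z up. The lower bay holds the sliding fan unit. The upper bay holds a fixed network switch from z 122 mm up, set back 70 mm behind the front plane. The front posts leave 222 mm between them
- unit (a joint): how far the fan unit is drawn out along the rack's -x, m: 0 fully in, 0.145 the end stop. Starts between 0 and 0.03. The unit is 190 mm wide (its front panel 216 mm), 245 mm long, its flat cover 66 mm above the bench, and weighs about 1 kg with all it carries; the slides resist with about 5 N and stay where they are left. The lock button snaps up at 0.140; after that the unit can go neither in nor further out by more than 5 mm
- handle (a point): middle of the bar of the steel bow handle on the unit's front; the bar is 10 mm thick, 110 mm long along the rack's y, level, 44 mm above the bench, with 40 mm of clear space between it and the front panel (which lies on the +x side of the bar) and nothing above it or below it but the bench. Site axes as the rack's; it moves with the unit
- lock_button (a joint): height of the blue lock button (14 mm across) above its pressed-down place, m: about 0 while the slide's steel flange covers it, 0.008 when it has clicked up. It must not be pressed down again
- button_top (a point): top centre of the lock button, on the unit's cover 93 mm to the +y side of its middle and 133 mm behind its front plane
- knob_turn (a joint): turn of the orange wing knob about its vertical axis, rad: 0 to 0.1 at the start (locked, wing along the rack's y, pointing to the red mark), growing anticlockwise seen from above to the end stop at 1.6 (open, wing along the rack's x, pointing to the green mark). With the knob up a stop blocks it at about 0.2; pushed down more than 5 mm it passes the stop and comes free beyond 1.15, where it springs up again. Turning needs about 0.1 N m
- knob_push (a joint): how far the knob is pushed down, m: 0 up, 0.008 bottom; the spring resists with 7 N at the top and 11 N at the bottom
- knob_grip (a point): point on the knob's axis, 33 mm above the unit's cover and 11 mm below the knob's top: a good height to grip at. The wing is 16 mm thick (along the rack's x when locked), 52 mm long and 38 mm high, on a disc 40 mm across whose top is 6 mm above the cover. Its axis is 105 mm behind the unit's front plane on the middle line, so it stands under the set-back switch until the unit is drawn out. Site axes turn with the knob, like the rack's at turn 0
- hatch (a joint): opening angle of the fan hatch, rad: 0 shut, 0.16 sprung open. It is held shut by the knob's pawl and springs up by itself when the knob has been turned
- hatch_edge (a point): middle of the free front edge of the hatch: a grey vented plate 75 by 130 mm lying on the cover 40 mm behind the knob's axis, hinged at its rear edge; the edge rises 12 mm when open
- spare_fan: black 80 mm fan, 38 mm thick, bystander; origin under its centre
- screwdriver: yellow-handled screwdriver 200 mm long lying along its x, bystander
- tester: yellow cable tester 140 by 70 by 30 mm, bystander; origin under its centre
- converter: dark media converter 100 by 70 by 26 mm lying on top of the network switch 166 mm above the bench, bystander; origin under its centre
- air_can: upright blue spray can 64 mm across, 170 mm high, bystander; origin under its centre
- nut_tray: grey compartment tray 140 by 100 by 40 mm, bystander; origin under its centre
- tape_roll: green tape roll 90 mm across, 20 mm high, bystander; origin under its centre

How it is judged:
On the way, in this order (a step that is already met when the one before it is completed fails the run):
1. the unit is drawn out and its lock button has clicked up (value of joint unit above 0.136 m and value of joint lock_button above 0.006 m), for 0.2 s.
2. the knob is pushed in (value of joint knob_push above 0.004 m), for 0.02 s.
3. the knob is turned past its safety stop (value of joint knob_turn above 1.2 rad), for 0.1 s.
At the end, for the whole second after the job is handed in: The unit is drawn out more than 136 mm with its lock button up by more than 6 mm, the knob is turned more than 1.2 rad and has sprung up again (less than 2 mm down), and the hatch stands open by more than 0.12 rad (all of step 1 and value of joint knob_turn above 1.2 rad and value of joint knob_push below 0.002 m and value of joint hatch above 0.12 rad); the robot touches nothing.
It fails at once if the knob is forced against its safety stop without being pushed in (value of joint knob_turn between 0.28 and 0.9 rad and value of joint knob_push below 0.003 m).
It fails at once if a bystander is moved more than 20 mm (distance of any of spare_fan, screwdriver, tester, converter, air_can, nut_tray, tape_roll from where it was at the start of the episode above 0.02 m).
It also fails if it takes over 58 s, if anything falls off the work surface, if the arm or the gripper's body presses on something with over 40 N, if the wrist force passes 120 N, or if a joint passes its speed limit or range.

ROBOT

A 6-joint arm with a two-finger parallel gripper is mounted at the origin on the work surface. World frame = base frame: x ahead of the robot, y to its left, z up, the work surface at z = 0. Lengths are in m, angles in rad, forces in N, time in s.
With the tool pointing down it reaches from about 0.375 to 0.9 m from the base axis. Payload 3.1 kg.
Tool frame: the origin (TCP) lies between the finger pads; the fingertips stand 22 mm ahead of it and the grasp point (between the pads) lies 3 mm ahead of it; z points along the fingers, y is the line along which they close (so a half turn about z gives the same grasp; the last joint's range is limited). The gripper opens to 87 mm and grips with 3 to 60 N. Pads are 19 mm wide; open, the fingers measure 117 mm over their backs; the gripper's body (75 mm by 190 mm) begins 51 mm behind the grasp point.
Start: joints at [0.927, 0.527, 1.433, -0, 1.181, -0.178], TCP at [0.28, 0.559, 0.245] pointing down, gripper open.
Joint ranges: [-3.08, 3.08], [-0.75, 2.2], [0.22, 2.44], [-1.43, 4.57], [0, 2.65], [-2.85, 2.85]. Speed limits (rad/s): [2.79, 2.79, 3.14, 3.14, 3.14, 3.14].

INTERFACE

Orientations are given as a unit quaternion [x, y, z, w].
In Python, from rig import get_obs, camera, get_calibration, hand_in, cut_out gives the robot as it stands.
- The arm moves only by the shell command python3 -m inch 'ROWS' [OPENING] [FORCE]. ROWS is JSON, one flat list of numbers, 6 for each row, row after row: the shift along the tool's x, y, z scaled (see below), then the turn, a rotation vector about the tool's x, y, z scaled (see below). A call has 1 to 20 rows; each row is the pose to reach, as a shift and turn from the pose commanded when the call began, along the tool's axes at that moment; what a row does not reach only later rows make up. The controller multiplies each number of a shift by 0.08 m and each number of a turn by 90 degrees. A row lasts 1/12 s, in which the tool goes at most 41.7 mm and 7.16 degrees, less where a joint would pass 70% of its speed; a pose out of reach is approached as far as the arm can. A call with a number of a shift or a turn outside -1 to 1 is refused whole. A call with a gripper value outside its range is refused whole. OPENING is the finger opening in mm, from 0 to 87, set as the call begins (- or left out, the last holds). The fingers move at their own pace and stop on an object; FORCE is the grip in N (left out, the last holds). Time passes only in rows, so rows that repeat a pose let the fingers close. It gives the time, the measured TCP pose, the force, the opening and the grip force at its end, in the units of the state.
- get_obs(): the state, without advancing time (a new reading comes with each control period).
- camera(name): name is "scene" or "top" or "wrist"; returns the picture (420x560x3 uint8, red, green, blue); there is no depth.
- get_calibration(name): a dict with "vertical_fov" (degrees; the focal length in pixels is half the picture's height over the tangent of half this angle, whatever the lens; pixels are square), "cx", "cy" (the principal point, pixels), "T" (4x4, takes a point from camera to world coordinates). Camera axes: x right, y down, z forward; pixel columns grow to the right and rows downward; lengths in m; the calibration is good to about 2 mm. A picture is of the moment at which its call begins: read the wrist's pose just before it. get_calibration takes no time and is no camera call; for the wrist camera it gives the pose at the moment of the call.
- hand_in(): hands the job in; it is judged then, once.
Trained networks look in the newest picture that a camera, given by its name, has taken for a name from the list of things; names that differ only in an ending like _2 or _b are one class to them, and where a whole thing is asked for, a point or a joint stands for the part that bears it (a point fixed in the world has none). Each returns a list of dicts, best first, with "conf" (0 to 1); they miss things now and then, are a little off and sometimes report something else, mostly with a low value. They report only what shows in the picture. A call takes as long as a camera call.
- cut_out(camera, thing): "region" (420x560 bool, what is visible of it) and "bbox" ([left, top, right, bottom] in pixels, round what is visible of it).
The state is a dict: "time": time; "q": joint angles; "joint_velocities": joint speeds; "joint_torque": joint torques, N m; "position": TCP position; "tool_rot": TCP orientation; "ft_force": force on the tool from outside, world axes, zero at the start; "moment": the same for the moment, N m; "grip_width": finger opening in m; "grip_force": force on a finger pad.
Only numpy, scipy, OpenCV 4.12 (cv2) and the standard library are available. Lean on these libraries where they do the work, as an engineer would, in place of code of your own. Each camera call takes 0.05 s, during which the arm holds its last target. There are 200 camera calls.

## Working session

There is one attempt and no reset: what is moved stays moved. The work goes in short steps, Python scripts to look and compute and a shell command to move; the robot and the scene stay as the last step left them, time stands still between calls to the robot, and variables do not carry over. Pictures are saved under pics/ and viewed, at most 10 in all, crops included, and the job is handed in when it is done.

```bash
mkdir -p pics; ls; python3 - <<'E'
from rig import *
import cv2,numpy as np
o=get_obs();print(o)
ims=[]
for n in("scene","top"):
    im=camera(n);cv2.imwrite(f"pics/{n}0.png",im[:,:,::-1]);c=get_calibration(n);print(n,c)
    for t in("handle","knob_grip","rack","button_top","hatch_edge"):
        for d in cut_out(n,t)[:1]:
            r=d["region"];ys,xs=np.nonzero(r);print(t,d["conf"],d["bbox"],xs.mean(),ys.mean(),cv2.minAreaRect(np.c_[xs,ys].astype(np.float32)))
E
```

```text
pics
{'time': 0.0, 'q': array([ 9.27505283e-01,  5.28456411e-01,  1.43385381e+00,  2.71189481e-06,
        1.18137549e+00, -1.78507794e-01]), 'joint_velocities': array([-0.00098872, -0.00093593,  0.00167043,  0.00084935, -0.00013688,
        0.00056105]), 'joint_torque': array([ 7.29351359e-04, -4.40046072e+01, -1.76591170e+01,  6.33728877e-02,
        5.83772594e-02, -1.57879476e-04]), 'position': array([0.27972137, 0.55817811, 0.24359299]), 'tool_rot': array([ 2.30305890e-01,  9.73117723e-01, -9.58916912e-04, -4.19168741e-04]), 'ft_force': array([ 0.78928378, -0.59771355, -0.29764146]), 'moment': array([ 0.00198941,  0.03218447, -0.0159001 ]), 'grip_force': 0.0, 'grip_width': 0.08682731296638528}
scene {'vertical_fov': 43.83836407779113, 'cx': 270.13995969458756, 'cy': 206.72035918853285, 'T': array([[ 0.45311911,  0.55429389, -0.69817   ,  1.66282993],
       [ 0.89142478, -0.2876258 ,  0.35019033, -0.43726463],
       [-0.00670335, -0.78104397, -0.62444006,  1.06905759],
       [ 0.        ,  0.        ,  0.        ,  1.        ]])}
handle 0.87 [247.1, 182.5, 300.4, 236.3] 273.95
[... 764 characters left out ...]
582598 ,  0.00920017,  0.08815532],
       [ 0.00305764, -0.20689037, -0.97835935,  1.06966721],
       [ 0.        ,  0.        ,  0.        ,  1.        ]])}
handle 0.94 [229.8, 191.4, 291.4, 280.0] 256.18016975308643 235.8383487654321 ((261.19232177734375, 235.3233642578125), (55.57707977294922, 82.11172485351562), 5.29008150100708)
rack 0.71 [140.0, 174.0, 286.4, 286.8] 213.30767909293937 231.39374677890396 ((215.71896362304688, 228.277587890625), (145.5718994140625, 109.9276351928711), 3.3664605617523193)
button_top 0.46 [81.1, 225.6, 131.9, 287.8] 105.62531752751906 254.6562235393734 ((105.54999542236328, 254.85000610351562), (43.955657958984375, 56.288536071777344), 18.43494987487793)
```

View pics/top0.png

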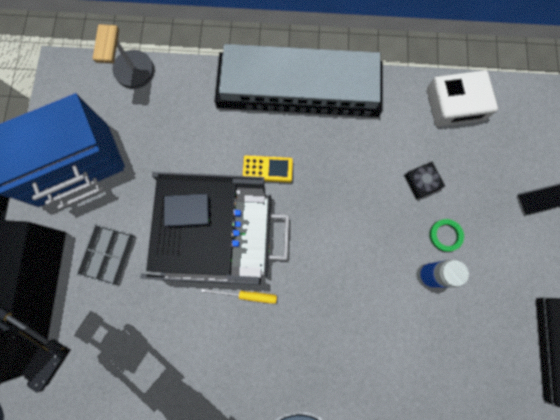

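View pics/scene0.png

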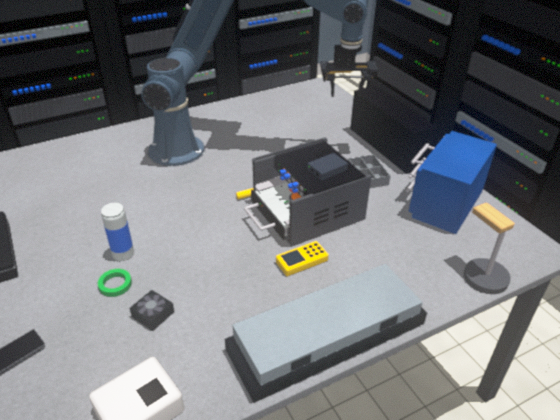

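Top view: the rack opens towards world −y (image right). The handle bar is at about col 288, rows 217–260. The screwdriver is at (258,297) and the tester at (268,168), both beside the unit's path.

```bash
cat > h.py <<'E'
from rig import *
import numpy as np
from scipy.spatial.transform import Rotation as R
def ray(n,px,z,c=None):
    c=c or get_calibration(n);f=210/np.tan(np.radians(c["vertical_fov"]/2));T=c["T"]
    d=T[:3,:3]@[(px[0]-c["cx"])/f,(px[1]-c["cy"])/f,1];return T[:3,3]+d*(z-T[2,3])/d[2]
def proj(n,P,c=None):
    c=c or get_calibration(n);f=210/np.tan(np.radians(c["vertical_fov"]/2));T=c["T"]
    p=T[:3,:3].T@(np.array(P)-T[:3,3]);return f*p[:2]/p[2]+[c["cx"],c["cy"]]
def togo(P,yaw):
    "rows units: shift to world P and turn to tool-down with tool y at heading yaw (mod pi)"
    o=get_obs();r=R.from_quat(o["tool_rot"])
    y=np.array([np.cos(yaw),np.sin(yaw),0])
    if y@r.apply([0,1,0])<0:y=-y
    z=np.array([0,0,-1.]);g=R.from_matrix(np.c_[np.cross(y,z),y,z])
    return r.inv().apply(np.array(P)-o["position"])/.08,(r.inv()*g).as_rotvec()/(np.pi/2)
E
python3 - <<'E'
from h import *
import cv2
np.set_printoptions(precision=4,suppress=True)
for p in[(288,217),(288,260)]:print(p,ray("top",p,.044))
for p in[(152,176),(147,276)]:print(p,ray("top",p,.17))
im=cv2.imread("pics/top0.png");cv2.imwrite("pics/topc.png",cv2.resize(im[160:310,130:310],None,fx=4,fy=4,interpolation=2))
im=cv2.imread("pics/scene0.png");cv2.imwrite("pics/scenec.png",cv2.resize(im[125:285,220:400],None,fx=3.7,fy=3.7,interpolation=2))
E
```

```text
(288, 217) [0.5992 0.0592 0.044 ]
(288, 260) [0.4847 0.0533 0.044 ]
(152, 176) [0.6566 0.3945 0.17  ]
(147, 276) [0.4204 0.3765 0.17  ]
```

View pics/topc.png

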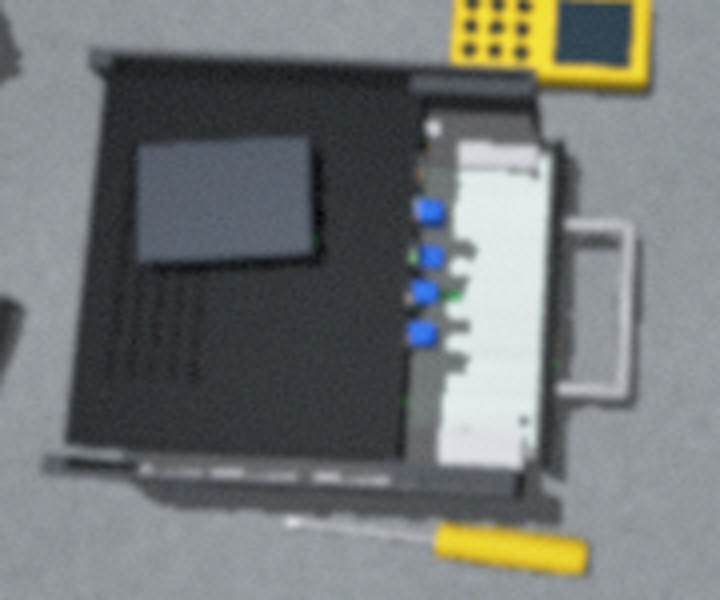

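Crop: the bar ends are at full-image (288,215) and (286,260). The left wall top runs (153.7,173.7)→(264.2,178.7). The blue cables hang from the switch front.

```bash
python3 - <<'E'
from h import *
np.set_printoptions(precision=4,suppress=True)
a,b=ray("top",(288,215.5),.047),ray("top",(286.2,259.5),.047);print(a,b,(a+b)/2,np.linalg.norm(a-b))
v=a-b;print("bar heading-90 ->",np.arctan2(v[1],v[0])+np.pi/2)
c,d=ray("top",(153.7,173.7),.17),ray("top",(264.2,178.7),.17);v=c-d;print(c,d,np.linalg.norm(v),np.arctan2(v[1],v[0]))
m=(a+b)/2;yaw=1.64
print(togo([m[0],m[1],.15],yaw))
E
```

```text
[0.6027 0.0595 0.047 ] [0.4855 0.0582 0.047 ] [0.5441 0.0589 0.047 ] 0.11719038121303497
bar heading-90 -> 1.582216445332812
[0.6625 0.3911 0.17  ] [0.666  0.1247 0.17  ] 0.26644041068477325 1.5836983378903646
(array([-5.7507, -4.106 ,  1.1823]), array([ 0.    ,  0.    , -0.3399]))
```

```bash
python3 -m inch '[0,0,-0.7,0,0,0, 0,0,-0.7,0,0,0]' 40 20 && python3 -m inch '[-0.97,-0.69,0,0,0,0,-0.97,-0.69,0,0,0,0,-0.97,-0.69,0,0,0,0]' && python3 -m inch '[-0.97,-0.69,0,0,0,0,-0.97,-0.69,0,0,0,0,-0.97,-0.69,0,0,0,0]' && python3 -m inch '[-0.97,-0.69,0,0,0,0,-0.97,-0.69,0,0,0,0,-0.97,-0.69,0,0,0,0]' && python3 -m inch '[-0.97,-0.69,0,0,0,0,-0.97,-0.69,0,0,0,0,-0.97,-0.69,0,0,0,0]' && python3 -m inch '[-0.97,-0.69,0,0,0,0,-0.97,-0.69,0,0,0,0,-0.97,-0.69,0,0,0,0]' && python3 -m inch '[-0.9,-0.7,0,0,0,-0.304,-0.9,-0.7,0,0,0,-0.304,-0.9,-0.7,0,0,0,-0.304,-0.9,-0.7,0,0,0,-0.304,-0.9,-0.7,0,0,0,-0.304,-0.9,-0.7,0,0,0,-0.304]'
python3 - <<'E'
from h import *
import cv2
np.set_printoptions(precision=4,suppress=True)
c=get_calibration("wrist");im=camera("wrist");cv2.imwrite("pics/w1.png",im[:,:,::-1])
print(c,get_obs()["position"],get_obs()["q"])
for t in("handle",):
    for d in cut_out("wrist",t)[:1]:print(t,d["conf"],d["bbox"])
print(proj("wrist",[.544,.0589,.047],c))
E
```

```text
time: 0.77
position: [0.2808, 0.5597, 0.3036]
tool_rot: [0.23, 0.973, 0.002, 0.001]
ft_force: [0.5, 0.9, 1.3]
grip_width: 0.0795
grip_force: 0.0
time: 1.02
position: [0.3262, 0.4708, 0.301]
tool_rot: [0.231, 0.973, -0.001, 0.001]
ft_force: [-0.1, 0.4, -0.7]
grip_width: 0.0615
grip_force: 0.0
time: 1.27
position: [0.3711, 0.3866, 0.3005]
tool_rot: [0.232, 0.973, -0.001, 0.001]
ft_force: [-1.0, 0.7, 0.1]
grip_width: 0.0436
grip_force: 0.0
time: 1.52
position: [0.4161, 0.3028, 0.3007]
tool_rot: [0.232, 0.973, -0.001, 0.001]
ft_force: [0.7, -0.2, -0.0]
grip_width: 0.0402
grip_force: 0.0
time: 1.77
position: [0.4612, 0.2188, 0.3007]
tool_rot: [0.232, 0.973, -0.0, 0.001]
ft_force: [-0.5, 0.2, -0.3]
grip_width: 0.0404
grip_force: 0.0
time: 2.02
position: [0.5062, 0.1346, 0.3008]
tool_rot: [0.232, 0.973, -0.0, 0.002]
ft_force: [1.1, -0.1, -0.8]
grip_width: 0.0397
grip_force: 0.0
time: 2.52
position: [0.5423, 0.0565, 0.3003]
tool_rot: [-0.005, 1.0, 0.0, -0.0]
ft_force: [0.1, 0.2, -0.3]
grip_width: 0.0404
grip_force: 0.0
{'vertical_fov': 71.57495566290895, 'cx': 280.9992200685378, 'cy': 206.86060626720533, 'T': array([[-0.0094,  0.9639,  0.2661,  0.4699],
       [ 1.    ,  0.0088,  0.0033,  0.0565],
       [ 0.0008,  0.2661, -0.964 ,  0.4404],
       [ 0.    ,  0.    ,  0.    ,  1.    ]])} [0.5421 0.0568 0.3004] [-0.1011  0.3561  1.5646  0.0007  1.2217 -1.6826]
handle 0.7 [284.1, 101.2, 412.0, 247.4]
[282.0427 182.6167]
```

View pics/w1.png

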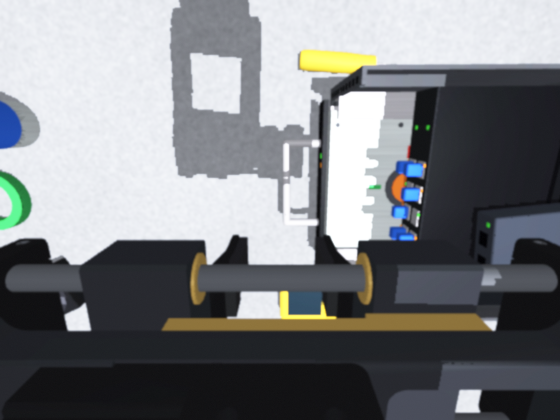

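Wrist view: the bar is at col 287, rows 142–223 (middle 182), which puts its y at about 0.064. Blue plugs protrude from the switch at cols 395–425. Next: down to the bar, then grip.

```bash
python3 -m inch '[-0.02,0.08,0.95,0,0,0,-0.02,0.08,0.95,0,0,0,-0.02,0.08,0.95,0,0,0]' 44 && python3 -m inch '[0,0,0.95,0,0,0,0,0,0.95,0,0,0,0,0,0.95,0,0,0]' && python3 -m inch '[0,0,0.7,0,0,0,0,0,0.7,0,0,0,0,0,0.7,0,0,0]' && python3 -m inch '[0,0,0.55,0,0,0,0,0,0.55,0,0,0,0,0,0.55,0,0,0,0,0,0.55,0,0,0]' && python3 -m inch '[0,0,0,0,0,0,0,0,0,0,0,0,0,0,0,0,0,0,0,0,0,0,0,0,0,0,0,0,0,0,0,0,0,0,0,0,0,0,0,0,0,0]' 0 25
```

```text
time: 2.87
position: [0.5392, 0.0639, 0.219]
tool_rot: [-0.006, 1.0, 0.001, -0.007]
ft_force: [-2.0, 0.6, -0.6]
grip_width: 0.0434
grip_force: 0.0
time: 3.12
position: [0.5403, 0.063, 0.1444]
tool_rot: [-0.006, 1.0, 0.001, -0.006]
ft_force: [-0.8, 1.2, -0.0]
grip_width: 0.044
grip_force: 0.0
time: 3.37
position: [0.5431, 0.0626, 0.0918]
tool_rot: [-0.006, 1.0, 0.0, -0.002]
ft_force: [0.3, -0.5, 0.3]
grip_width: 0.044
grip_force: 0.0
time: 3.7
position: [0.5453, 0.0622, 0.051]
tool_rot: [-0.006, 1.0, -0.0, 0.001]
ft_force: [0.3, -0.5, 0.0]
grip_width: 0.0438
grip_force: 0.0
time: 4.28
position: [0.5442, 0.0627, 0.049]
tool_rot: [-0.006, 1.0, 0.0, 0.0]
ft_force: [-0.3, 3.4, 4.7]
grip_width: 0.0093
grip_force: 25.0
```

```bash
python3 -m inch '[0,-0.15,0,0,0,0,0,-0.3,0,0,0,0,0,-0.45,0,0,0,0,0,-0.6,0,0,0,0,0,-0.75,0,0,0,0,0,-0.9,0,0,0,0,0,-1,0,0,0,0]' && python3 -m inch '[0,-0.1,0,0,0,0,0,-0.2,0,0,0,0,0,-0.3,0,0,0,0,0,-0.4,0,0,0,0,0,-0.4,0,0,0,0]'
python3 - <<'E'
from h import *
import cv2
print(get_obs()["position"],get_obs()["ft_force"])
for n in("wrist","top"):
    im=camera(n);cv2.imwrite(f"pics/{n}2.png",im[:,:,::-1])
    print(n,[(d["conf"],d["bbox"]) for t in("button_top","knob_grip") for d in cut_out(n,t)])
a=cv2.imread("pics/wrist2.png");b=cv2.resize(cv2.imread("pics/top2.png")[170:310,130:330],(600,420),interpolation=2)
b=b[:,100:340+260]
cv2.imwrite("pics/c2.png",cv2.resize(np.hstack([a[:, 250:],b]),None,fx=.98,fy=.98))
E
```

```text
time: 4.87
position: [0.5453, -0.0174, 0.049]
tool_rot: [-0.006, 1.0, 0.001, 0.0]
ft_force: [1.5, 7.8, 5.2]
grip_width: 0.009
grip_force: 25.0
time: 5.28
position: [0.5458, -0.0505, 0.049]
tool_rot: [-0.006, 1.0, 0.0, 0.0]
ft_force: [0.5, 0.5, 4.6]
grip_width: 0.0087
grip_force: 25.0
[ 0.54581005 -0.05046512  0.04899132] [0.50986345 0.47460639 4.61171106]
wrist []
top []
```

View pics/c2.png

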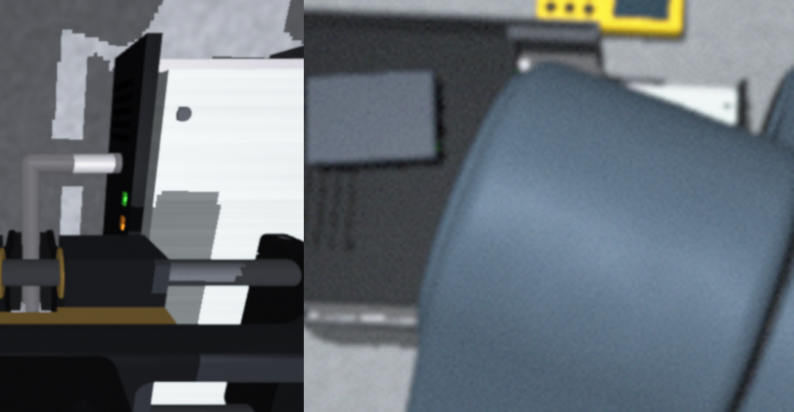

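Gripper holds the bar; unit is about 113 mm further out. Now small steps, watching the force.

```bash
for i in 1 2 3; do python3 -m inch '[0,-0.05,0,0,0,0,0,-0.05,0,0,0,0,0,-0.05,0,0,0,0]' | sed -n '2p;4p'; done
```

```text
position: [0.5459, -0.0536, 0.049]
ft_force: [0.5, 3.1, 5.3]
position: [0.5459, -0.0573, 0.049]
ft_force: [1.6, 3.5, 5.1]
position: [0.546, -0.0612, 0.049]
ft_force: [0.9, 3.4, 5.1]
```

```bash
for i in 1 2 3; do python3 -m inch '[0,-0.05,0,0,0,0,0,-0.05,0,0,0,0,0,-0.05,0,0,0,0]' | sed -n '2p;4p'; done
```

```text
position: [0.546, -0.0654, 0.049]
ft_force: [1.1, 2.5, 5.7]
position: [0.5461, -0.0696, 0.049]
ft_force: [0.6, 2.6, 5.8]
position: [0.546, -0.0699, 0.049]
ft_force: [4.3, 15.7, 6.9]
```

Hit the end stop at y≈−0.070, after 133 mm of travel. Release, lift and look.

```bash
python3 -m inch '[0,0,0,0,0,0,0,0,0,0,0,0,0,0,0,0,0,0,0,0,0,0,0,0,0,0,0,0,0,0]' 44 >/dev/null && python3 -m inch '[0,0,-0.5,0,0,0,0,0,-1,0,0,0,0,0,-1,0,0,0]' >/dev/null&& python3 -m inch '[0,0,-1,0,0,0,0,0,-1,0,0,0,0,0,-1,0,0,0]' >/dev/null&& python3 -m inch '[0.9,0.5,-0.9,0,0,0,0.9,0.5,-0.9,0,0,0,0.9,0.5,-0.9,0,0,0,0.9,0.5,-0.9,0,0,0]' && python3 - <<'E'
from h import *
import cv2
np.set_printoptions(precision=4,suppress=True)
c=get_calibration("wrist");im=camera("wrist");cv2.imwrite("pics/w3.png",im[:,:,::-1])
for t in("button_top","knob_grip","hatch_edge","handle"):
    for d in cut_out("wrist",t)[:1]:print(t,d["conf"],d["bbox"])
im=camera("scene")[:,:,::-1];cv2.imwrite("pics/s3.png",cv2.resize(im[130:270,210:390],None,fx=4,fy=4,interpolation=2))
E
```

```text
time: 8.33
position: [0.4709, -0.0335, 0.2831]
tool_rot: [-0.007, 1.0, -0.0, 0.001]
ft_force: [-0.5, -0.7, 0.5]
grip_width: 0.0443
grip_force: 0.0
button_top 0.63 [395.3, 165.2, 410.2, 182.4]
knob_grip 0.89 [359.7, 229.2, 386.4, 251.9]
hatch_edge 0.92 [403.2, 197.5, 468.0, 246.8]
handle 0.73 [247.9, 160.5, 482.0, 314.2]
```

View pics/w3.png

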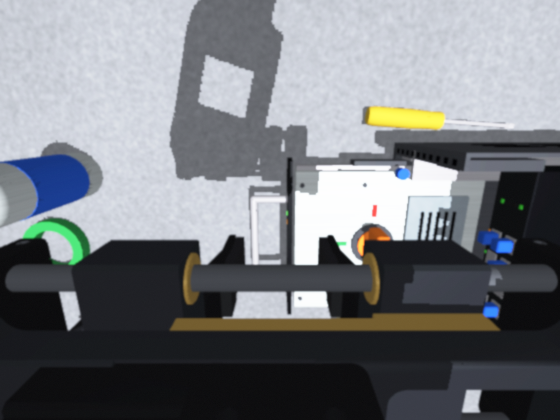

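View pics/s3.png

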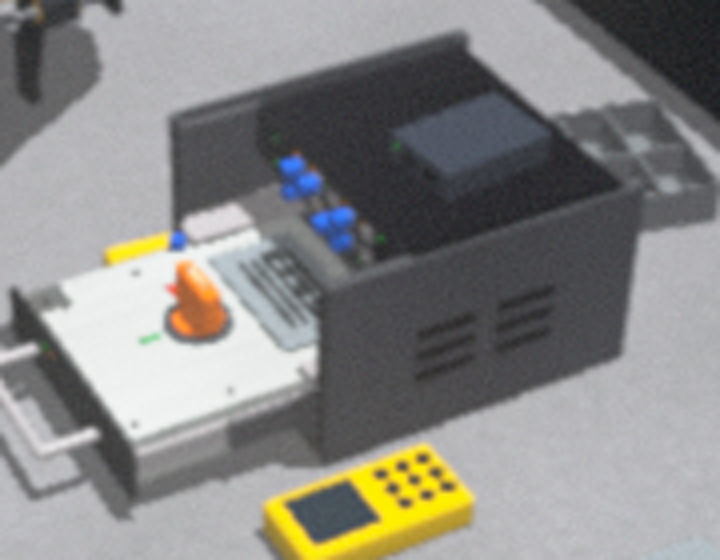

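Lock button shows blue at (403,173) in the wrist view. The knob disc is at about (373,243) there, partly hidden by the gripper. Scene crop: knob wing top at (187,268), disc centre at (198,318), plugs hanging at the switch's front.

```bash
python3 - <<'E'
from h import *
np.set_printoptions(precision=4,suppress=True)
s=lambda u,v,z:ray("scene",(210+u/4-.4,130+v/4-.4),z)
print("disc scene",s(199,319,.07),"wingtop",s(188,268,.110))
print("red/green",s(172,288,.066),s(149,339,.066))
print("disc wrist",ray("wrist",(372.5,243),.07))
print("button top wrist",ray("wrist",(403,173.5),.072),ray("wrist",(403,173.5),.066+.012))
print("green wrist",ray("wrist",(341,243),.066),"red",ray("wrist",(375,211),.066))
for z in(.13,.145,.16):print("plug",ray("wrist",(480,238),z),s(328,240,z),s(312,215,z))
print("rack front corner, wrist",ray("wrist",(395,150),.17), s(170,120,.17),s(322,290,.17),get_obs()["q"])
E
```

```text
disc scene [0.5421 0.088  0.07  ] wingtop [0.5281 0.0865 0.11  ]
red/green [0.4934 0.0883 0.066 ] [0.5418 0.046  0.066 ]
disc wrist [0.5447 0.0842 0.07  ]
button top wrist [0.454  0.1116 0.072 ] [0.453 0.109 0.078]
green wrist [0.5468 0.0445 0.066 ] red [0.5029 0.0846 0.066 ]
plug [0.513  0.1773 0.13  ] [0.5692 0.1839 0.13  ] [0.5356 0.1884 0.13  ]
plug [0.5072 0.1663 0.145 ] [0.5866 0.174  0.145 ] [0.5536 0.1784 0.145 ]
plug [0.5015 0.1553 0.16  ] [0.6041 0.164  0.16  ] [0.5716 0.1684 0.16  ]
rack front corner, wrist [0.4193 0.0609 0.17  ] [0.4225 0.1235 0.17  ] [0.6649 0.1257 0.17  ] [-0.3103  0.2796  1.7522 -0.0002  1.111  -1.8931]
```

```bash
python3 - <<'E'
from h import *
np.set_printoptions(precision=4,suppress=True)
T1=np.array([[-0.0094,.9639,.2661,.4699],[1,.0088,.0033,.0565],[.0008,.2661,-.964,.4404],[0,0,0,1]])
c1=dict(get_calibration("wrist"),T=T1);c3=get_calibration("wrist")
from scipy.optimize import least_squares as ls
t=[(235.3,243.2),(236,233),(237.8,224),(237.3,212.5)];w=[(415,170),(412,193),(401,212),(404,237)]
for a,b in zip(t,w):
    r=ls(lambda P:np.r_[proj("top",P)-a,proj("",P,c1)-b],[.54,.17,.14]);print(r.x,r.fun.round(1),proj("",r.x,c3),(proj("scene",r.x)-[210,130])*4)
E
```

```text
[0.5076 0.1816 0.1705] [ 0.  -0.3  0.  -0.1] [514.5911 248.7369] [285.6769 153.4094]
[0.5301 0.1822 0.1691] [-0.1  0.4 -0.   0.2] [508.8427 270.0702] [300.4144 169.7006]
[0.5543 0.1817 0.1512] [-0.2  0.4 -0.1  0.2] [490.0715 283.1381] [314.7929 205.918 ]
[0.5798 0.1853 0.1572] [-0.6  0.9 -0.2  0.4] [492.566  308.2652] [335.6956 215.9783]
```

Upright, the gripper's body would touch the cable plugs (their tips about 84 mm behind the knob axis), so I'll lean the tool about 18° away from the rack. The quarter turn also needs joint 6 on its other side, so flip half a turn first.

```bash
python3 -m inch '[0,0,-0.3,0,0,1,0,0,-0.3,0,0,1,0,0,-0.3,0,0,1,0,0,-0.3,0,0,1,0,0,-0.3,0,0,1,0,0,-0.3,0,0,1,0,0,-0.3,0,0,1,0,0,-0.3,0,0,1,0,0,-0.3,0,0,1,0,0,-0.3,0,0,1,0,0,-0.3,0,0,1,0,0,-0.3,0,0,1,0,0,-0.3,0,0,1]' 70 >/dev/null && python3 -m inch '[0,0,0,0,0,1,0,0,0,0,0,1,0,0,0,0,0,1,0,0,0,0,0,1,0,0,0,0,0,1,0,0,0,0,0,1,0,0,0,0,0,1,0,0,0,0,0,1,0,0,0,0,0,1,0,0,0,0,0,1,0,0,0,0,0,1,0,0,0,0,0,1,0,0,0,0,0,1,0,0,0,0,0,1]'
cat >> h.py <<'E'
def rel(P,tilt,yaw,flip=1):
    "tool y heading yaw (exact), leaned by tilt about world axis so that top leans to -y world; GRASP point at P"
    o=get_obs();r=R.from_quat(o["tool_rot"]);y=np.array([np.cos(yaw),np.sin(yaw),0]);z=np.array([0,0,-1.])
    g=R.from_euler('x',tilt)*R.from_matrix(np.c_[np.cross(y,z),y,z])
    t=np.array(P)-g.apply([0,0,.003]);return r.inv().apply(t-o["position"])/.08,(r.inv()*g).as_rotvec()/(np.pi/2),g.apply([0,0,1]),t
E
python3 - <<'E'
from h import *
import cv2
np.set_printoptions(precision=4,suppress=True)
c=get_calibration("wrist");im=camera("wrist");cv2.imwrite("pics/w4.png",im[:,:,::-1])
for t in("button_top","knob_grip","hatch_edge"):
    for d in cut_out("wrist",t)[:1]:print(t,d["conf"],d["bbox"])
print(get_obs()["q"],get_obs()["position"])
for tl in(.31,-.31):print(rel([.544,.086,.19],tl,1.583-np.pi))
E
```

```text
time: 10.88
position: [0.4737, -0.0352, 0.3034]
tool_rot: [1.0, 0.006, -0.001, -0.0]
ft_force: [1.4, 0.2, -0.1]
grip_width: 0.0704
grip_force: 0.0
knob_grip 0.72 [164.2, 192.6, 173.7, 206.1]
hatch_edge 0.7 [79.6, 69.2, 157.0, 182.0]
[-0.3097  0.2485  1.7191 -0.      1.1748  1.2472] [ 0.4734 -0.035   0.304 ]
(array([ 0.9042, -1.4879,  1.3896]), array([0.1972, 0.0031, 0.001 ]), array([ 0.    ,  0.3051, -0.9523]), array([0.544 , 0.0851, 0.1929]))
(array([ 0.9045, -1.5108,  1.3896]), array([-0.1975, -0.002 ,  0.0011]), array([ 0.    , -0.3051, -0.9523]), array([0.544 , 0.0869, 0.1929]))
```

```bash
python3 -m inch '[0.45,-0.75,0.7,0,0,0,0.45,-0.75,0.7,0,0,0,0.45,-0.75,0.7,0,0,0]' >/dev/null && python3 -m inch '[0.45,-0.74,0.7,0.2,0,0,0.45,-0.74,0.7,0.2,0,0,0.45,-0.74,0.7,0.2,0,0,0.45,-0.74,0.7,0.2,0,0]'
python3 - <<'E'
from h import *
import cv2
np.set_printoptions(precision=4,suppress=True)
c=get_calibration("wrist");im=camera("wrist");cv2.imwrite("pics/w4.png",im[:,:,::-1])
for t in("button_top","knob_grip","hatch_edge"):
    for d in cut_out("wrist",t)[:1]:print(t,d["conf"],d["bbox"])
print(get_obs()["q"],proj("wrist",[.544,.086,.11],c),proj("wrist",[.544,.086,.07],c))
print(rel([.544,.086,.104],.31,1.583-np.pi))
E
```

```text
time: 11.67
position: [0.5435, 0.0845, 0.1899]
tool_rot: [0.988, 0.006, -0.003, -0.157]
ft_force: [-0.4, 0.1, 0.9]
grip_width: 0.0702
grip_force: 0.0
knob_grip 0.92 [303.6, 180.0, 338.1, 248.7]
hatch_edge 0.77 [203.0, 134.0, 279.5, 266.8]
[-0.2092  0.508   1.6995  0.3571  1.0327  1.1486] [311.8062 222.322 ] [321.2406 208.891 ]
(array([0.0001, 0.3319, 1.032 ]), array([-0.0015,  0.0016,  0.0005]), array([ 0.    ,  0.3051, -0.9523]), array([0.544 , 0.0851, 0.1069]))
```

View pics/w4.png

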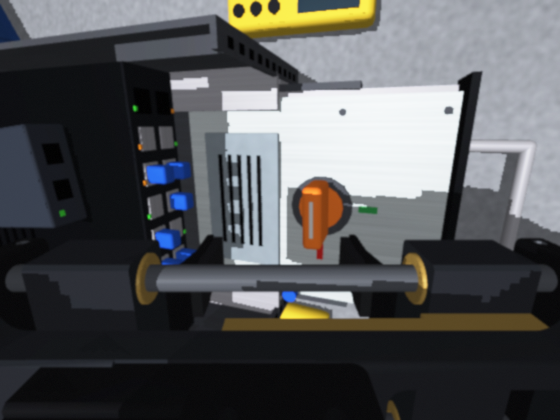

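Wrist view: the wing top's centre is at about (312,220) and the disc centre at (321,208), matching the predictions to within 2 px. Descend with the opening at 46.

```bash
python3 -m inch '[0,0.2,0.6,0,0,0,0,0.2,0.6,0,0,0,0,0.2,0.6,0,0,0,0,0.2,0.6,0,0,0,0,0.2,0.6,0,0,0,0,0.2,0.6,0,0,0]' 46 && python3 -m inch '[0,0.07,0.22,0,0,0,0,0.14,0.43,0,0,0,0,0.14,0.43,0,0,0,0,0.14,0.43,0,0,0]' && python3 -m inch '[0,0,0,0,0,0,0,0,0,0,0,0,0,0,0,0,0,0,0,0,0,0,0,0,0,0,0,0,0,0,0,0,0,0,0,0,0,0,0,0,0,0]' 0 20
```

```text
time: 12.37
position: [0.5446, 0.0849, 0.1435]
tool_rot: [0.988, 0.007, 0.0, -0.156]
ft_force: [-0.7, 0.2, 0.6]
grip_width: 0.0474
grip_force: 0.0
time: 12.7
position: [0.5437, 0.085, 0.1062]
tool_rot: [0.988, 0.006, -0.001, -0.157]
ft_force: [0.3, 0.3, 0.1]
grip_width: 0.0456
grip_force: 0.0
time: 13.28
position: [0.5443, 0.0841, 0.106]
tool_rot: [0.988, 0.007, -0.0, -0.156]
ft_force: [-0.8, -4.1, 1.0]
grip_width: 0.0226
grip_force: 18.1
```

```bash
python3 -m inch '[0,0,0,0,0,0,0,0,0,0,0,0,0,0,0,0,0,0]' 0 45 && python3 -m inch '[0,0.01,0.03,0,0,0,0,0.02,0.06,0,0,0,0,0.03,0.09,0,0,0,0,0.035,0.11,0,0,0,0,0.035,0.11,0,0,0,0,0.035,0.11,0,0,0]'
```

```text
time: 13.53
position: [0.5442, 0.0845, 0.1061]
tool_rot: [0.988, 0.006, -0.0, -0.156]
ft_force: [0.8, -4.8, 3.1]
grip_width: 0.021
grip_force: 42.0
time: 14.03
position: [0.5443, 0.0854, 0.0979]
tool_rot: [0.988, 0.006, -0.0, -0.157]
ft_force: [-1.4, -3.1, 10.9]
grip_width: 0.0212
grip_force: 42.2
```

```bash
python3 -m inch '[0,0.009,0.028,0,0,0,0,0.009,0.028,0,0,0]' && python3 -m inch '[0,0,0,0,-0.284,-0.885,0,0,0,0,-0.284,-0.885,0,0,0,0,-0.284,-0.885,0,0,0,0,-0.284,-0.885,0,0,0,0,-0.284,-0.885,0,0,0,0,-0.284,-0.885,0,0,0,0,-0.284,-0.885,0,0,0,0,-0.284,-0.885,0,0,0,0,-0.284,-0.885,0,0,0,0,-0.284,-0.885,0,0,0,0,-0.284,-0.885,0,0,0,0,-0.284,-0.885,0,0,0,0,-0.284,-0.885,0,0,0,0,-0.284,-0.885,0,0,0,0,-0.284,-0.885]'; python3 - <<'E'
from h import *
o=get_obs();r=R.from_quat(o["tool_rot"]);print(o["q"],r.as_matrix().round(3),r.inv().apply([0,0,1]),o["moment"])
E
```

```text
time: 14.2
position: [0.5443, 0.0861, 0.0974]
tool_rot: [0.987, 0.006, -0.0, -0.158]
ft_force: [-4.8, -2.4, 23.5]
grip_width: 0.021
grip_force: 44.9
time: 15.45
position: [0.549, 0.0879, 0.0976]
tool_rot: [0.733, 0.664, -0.096, -0.114]
ft_force: [5.1, 4.4, 16.1]
grip_width: 0.0206
grip_force: 43.2
[-0.0541582   0.7443893   1.52005325  0.0247372   1.17531162  0.03170713] [[ 0.1    0.951 -0.292]
 [ 0.995 -0.093  0.039]
 [ 0.01  -0.294 -0.956]] [ 0.00969372 -0.29430921 -0.95566109] [ 0.4969786  -1.00194177 -0.2175384 ]
```

```bash
python3 -m inch '[0,-0.018,-0.057,0,0,0,0,-0.036,-0.115,0,0,0,0,-0.036,-0.115,0,0,0]' && python3 -m inch '[0,0,0,0,0,0,0,0,0,0,0,0,0,0,0,0,0,0,0,0,0,0,0,0,0,0,0,0,0,0,0,0,0,0,0,0]' 46 && python3 -m inch '[0,-0.15,-0.48,0,0,0,0,-0.3,-0.95,0,0,0,0,-0.3,-0.95,0,0,0,0,-0.3,-0.95,0,0,0]' && python3 -m inch '[0,-0.3,-0.95,0,0,0,0,-0.3,-0.95,0,0,0,0,-0.3,-0.95,0,0,0]' && python3 -m inch '[0.1,0.3,-0.95,0,0,0,0.1,0.3,-0.95,0,0,0,0.1,0.3,-0.95,0,0,0]'
python3 - <<'E'
from h import *
import cv2
w=camera("wrist");s=camera("scene");cv2.imwrite("pics/f.png",cv2.resize(np.hstack([w[:300],cv2.resize(s[140:260,220:340],(300,300),interpolation=2)])[:,:,::-1],(800,279)))
E
```

```text
time: 15.7
position: [0.549, 0.0876, 0.1056]
tool_rot: [0.733, 0.664, -0.096, -0.113]
ft_force: [6.0, 5.3, 6.7]
grip_width: 0.0208
grip_force: 43.2
time: 16.2
position: [0.5424, 0.0852, 0.1032]
tool_rot: [0.732, 0.663, -0.104, -0.117]
ft_force: [0.7, -0.5, 0.3]
grip_width: 0.0447
grip_force: 0.0
time: 16.53
position: [0.5452, 0.0846, 0.1854]
tool_rot: [0.732, 0.664, -0.101, -0.115]
ft_force: [0.5, 0.1, -0.8]
grip_width: 0.046
grip_force: 0.0
time: 16.78
position: [0.5471, 0.0843, 0.2682]
tool_rot: [0.732, 0.664, -0.099, -0.113]
ft_force: [1.2, 0.5, -0.4]
grip_width: 0.0458
grip_force: 0.0
time: 17.03
position: [0.5962, 0.0874, 0.3323]
tool_rot: [0.733, 0.664, -0.098, -0.112]
ft_force: [2.1, -0.9, 1.2]
grip_width: 0.0459
grip_force: 0.0
```

View pics/f.png

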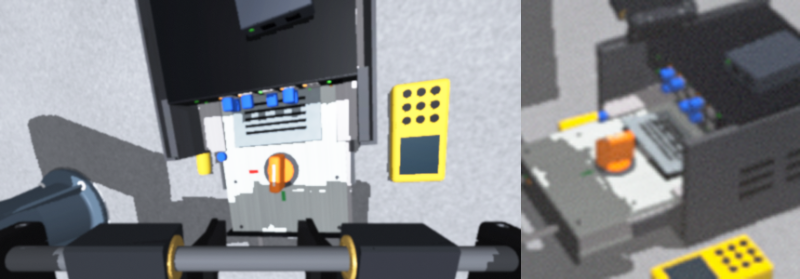

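The wing points to the green mark, the hatch front edge is raised, and the blue button is up; the bystanders in view are untouched. Handing in.

```bash
python3 -c "
from rig import *
print(hand_in())"
```

```text
the job is handed in; nothing more can be done
None
```

I handed the job in at about 17 s: in the last pictures the unit is out at its end stop with the lock button visible, the orange knob points to the green mark, and the fan hatch appears sprung open; `hand_in()` returned no verdict.

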